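Dispense one glass plate from a sprung magazine onto the levelling table

ROBOT

A 7-joint arm with a two-finger parallel gripper is mounted at the origin on a cart in front of the work surface, level with it; the furniture and walls round the work are solid. World frame = base frame: x ahead of the robot, y to its left, z up, the work surface at z = 0. Lengths are in m, angles in rad, forces in N, time in s.
With the tool pointing down it reaches from about 0.425 to 0.875 m from the base axis. Payload 8.4 kg.
Tool frame: the origin (TCP) lies midway between the tips of the shut fingers; the grasp point (between the pads) lies 19 mm behind it; z points along the fingers, y is the line along which they close (so a half turn about z gives the same grasp; the last joint's range is limited). The gripper opens to 87 mm and grips with 3 to 60 N. Pads are 19 mm wide; open, the fingers measure 117 mm over their backs; the gripper's body (75 mm by 190 mm) begins 51 mm behind the grasp point.
Start: joints at [-1.27, 0.333, 0.04, 1.465, -0.013, 1.343, -0.059], TCP at [0.253, 0.599, 0.223] pointing down, gripper open.
Joint ranges: [-2.58, 2.58], [-0.38, 2.09], [-1.3, 1.39], [0.25, 2.4], [-1.5, 4.64], [0.08, 2.09], [-2.65, 2.65]. Speed limits (rad/s): [2.22, 2.22, 2.79, 2.79, 3.14, 3.14, 3.14].

INTERFACE

Orientations are given as a rotation vector (axis times angle).
In Python, from station import bot gives the robot as it stands. The module is installed in compiled form; this text tells all that it offers.
- The arm moves only by the tool send_rows, never from a script. Its argument "moves" is a list of rows, each a list of 3 entries, a list of its own where there are three numbers: the turn, a rotation vector about the tool's x, y, z in degrees, then the shift along the tool's x, y, z in m, then the gripper command: -1 is shut, 1 is fully open, values between are in proportion. A call has exactly 8 rows; each row shifts and turns the commanded pose from where the row before left it, along the tool's axes as they then stand; what a row does not reach is not made up. A row lasts 1/8 s, in which the tool goes at most 62.5 mm and 10.7 degrees, less where a joint would pass 70% of its speed; a pose out of reach is approached as far as the arm can. A call is refused whole if a number of a shift passes 0.0625 or a number of a turn 10.7, either way. A call with a gripper value outside its range is refused whole. The fingers move at their own pace and stop on an object; "squeeze" is the grip in N (left out, the last holds). Time passes only in rows, so rows that do not move let the fingers close, or fill a call up. It gives the time, the measured TCP pose, the force, the opening and the grip force at its end, in the units of the state.
- bot.sense(): the state, without advancing time (a new reading comes with each control period).
- bot.snapshot(name): name is "scene" or "side" or "wrist"; returns a dict with "image" (420x560x3 uint8, red, green, blue), "fx", "fy", "cx", "cy" (pixels), "pose" (4x4, takes a point from camera to world coordinates); the wrist camera has in their place "mount" (4x4, takes a point from camera to tool coordinates, whose origin is the TCP and whose axes are the flange's). Camera axes: x right, y down, z forward; pixel columns grow to the right and rows downward; lengths in m; the calibration is good to about 2 mm. The wrist camera is an equidistant fisheye: a pixel r from the principal point sees the ray r / f radians off the axis. A picture is of the moment at which its call begins: read the wrist's pose just before it. There is no depth.
- bot.sign_off(): hands the job in; it is judged then, once.
Trained networks look in a picture, given as the dict that the camera call returned (one of the last four; its "shot" number tells which), for a name from the list of things; names that differ only in an ending like _2 or _b are one class to them, and where a whole thing is asked for, a point or a joint stands for the part that bears it (a point fixed in the world has none). Each returns a list of dicts, best first, with "conf" (0 to 1); they miss things now and then, are a little off and sometimes report something else, mostly with a low value. They report only what shows in the picture. A call takes as long as a camera call. They do not tell look-alikes from the thing itself.
- bot.regions_of(label, picture): "region" (420x560 bool, what is visible of it) and "rect" ([left, top, right, bottom] in pixels, round what is visible of it).
The state is a dict: "t": time; "joints": joint angles; "qvel": joint speeds; "effort": joint torques, N m; "tool_pos": TCP position; "tcp_rot": TCP orientation; "ft_force": force on the tool from outside, world axes, zero at the start; "moment": the same for the moment, N m; "width": finger opening in m; "finger_force": force on a finger pad.
Only numpy, scipy, OpenCV 4.12 (cv2) and the standard library are available. Lean on these libraries where they do the work, as an engineer would, in place of code of your own. Each camera call takes 0.05 s, during which the arm holds its last target. There are 200 camera calls.

TASK

Get a gel ready to cast: slide the top glass plate out through the slot of the sprung plate magazine, leaving the plates beneath it in the magazine, and take it across to the levelling table. Lay it flat there, snug in the corner of the L-shaped stop with its long side and its far short side both touching the stop, and let go; do not let the glass drop, and leave the timer, the petri dish and the small beaker where they are.

Things in the scene. Friction and masses are not known exactly. Their poses are not given: they have to be found in the camera images.
- magazine: Sprung plate magazine, fixed: grey sheet-metal box 107 x 68 mm, 55 mm high, on a base 134 x 104 x 8 mm. Origin on the bench below the middle of the stack, z up; its slot end faces its own -x, roughly to the robot (turned up to 0.5 rad). A sprung follower pushes four plates up against two lips along the long sides, so the top plate cannot be lifted out. Closed at the back (+x).
- window (a point): Centre of the top plate's upper face as it lies in the magazine, 52 mm above the bench. Window between the lips: y -23 to +23 mm, full length; lips 3 mm thick, tops at 55 mm. Press here with closed fingertips (3 to 8 N), drag to the magazine's -x. The stack stays up until pressed with about 8 N, then sinks 1 mm per N; sunk over 2 mm (10 N) the top plate too hits the gate and jams.
- slot (a point): Middle of the upper edge of the gate, outer face, at the magazine's -x end (x -54 mm, 44 mm above the bench). The gate blocks all plates but the top one; the slot over it is 8 mm high and open upwards between the lips. A plate pinched by its protruding end pulls out level with 1 to 3 N and is free once its centre is 105 mm from the magazine's origin; the next plate then rises 6 mm.
- plate_1: The top plate, to be dispensed: frosted glass 100 x 60 x 6 mm, about 0.09 kg, siliconised, so very slippery on the others. Origin at its centre (half-way up); x along its 100 mm, y along its 60 mm, z up. At first it lies in the magazine, axes along the magazine's, centre 49 mm above the bench.
- levelling_table: Small fixed aluminium table on three feet, top 30 mm above the bench, turned up to 0.5 rad. Origin on the bench below the centre of the plate's final place: home there, the plate's centre is at x = 0, y = 0, 33 mm above the bench, axes along the table's. Rear part x -4 to +66, y -60 to +48 mm. Bullseye level, 18 mm across, 5 mm high, at x +10, y -50 mm.
- corner (a point): Inner corner of the dark steel L-shaped stop on the table, at table x +50, y +30 mm, at the table's top face. The stop is 5 mm high. Its short-side bar has its face at x = +50 mm (y -26 to +38 mm), its long-side bar has its face at y = +30 mm (x +4 to +50 mm); bars 8 mm wide.
- tongue (a point): Middle of the near edge of the table's narrow front part: a tongue 32 mm wide (y -16 to +16 mm) and 8 mm thick from table x -60 to -4 mm, on one foot 20 mm across at x -48 mm, so that fingers holding the plate's near end across its 60 mm can pass down on either side of it.
- plate_2: Second plate of the stack, same size, origin at its centre; stays in the magazine (1 mm play to gate and back).
- plate_3: Third plate of the stack, same size, origin at its centre; stays in the magazine.
- plate_4: Lowest plate of the stack, same size, origin at its centre; stays in the magazine.
- timer: Bystander: white lab timer, 62 x 62 x 20 mm, origin under its centre.
- petri_dish: Bystander: closed petri dish, 58 mm across, 15 mm high, origin under its centre.
- small_beaker: Bystander: 50 ml beaker, 46 mm across, 57 mm high, origin under its centre.
Mind the look-alikes: they are no part of the job. What is shaped like the plate_1 but black is not meant.

How it is judged:
By the outcome, as a careful person would: the job done as asked, in the order asked, and still so for the second after the job is handed in, with the robot touching nothing.
It also fails if it takes over 48 s, if anything falls off the work surface, if the arm or the gripper's body presses on something with over 40 N, if the wrist force passes 120 N, or if a joint passes its speed limit or range.

## Working session

There is one attempt and no reset: what is moved stays moved. The work goes in short steps, Python scripts to look and compute and a tool call to move; the robot and the scene stay as the last step left them, time stands still between calls to the robot, and variables do not carry over. Pictures are saved under pics/ and viewed, at most 13 in all, crops included, and the job is handed in when it is done.

Besides the shell and the picture viewer there is one more tool, called as name(argument=value, ...) on one line, values as JSON. send_rows: Moves the arm, as the interface text tells. Its arguments: {"type":"object","properties":{"moves":{"type":"array"},"squeeze":{"type":"number"}},"required":["moves"]}

```bash
mkdir -p pics
python3 - <<'E'
from station import bot
import cv2,numpy as np
s=bot.sense();print({k:np.round(v,3).tolist() for k,v in s.items()})
for n in("scene","side"):
    p=bot.snapshot(n);cv2.imwrite(f"pics/{n}0.png",p["image"][:,:,::-1])
    print(n,p["fx"],p["fy"],p["cx"],p["cy"],np.round(p["pose"],4).tolist())
    for l in("magazine","plate_1","levelling_table","timer","petri_dish","small_beaker"):
        print(l,[(round(r["conf"],2),r["rect"]) for r in bot.regions_of(l,p)][:4])
E
```

```text
{'t': 0.0, 'joints': [-1.27, 0.334, 0.04, 1.466, -0.013, 1.343, -0.059], 'qvel': [0.001, -0.001, -0.001, 0.0, -0.001, 0.0, 0.001], 'effort': [-0.0, -65.634, 1.335, -40.38, -0.06, 0.045, 0.0], 'tool_pos': [0.253, 0.598, 0.222], 'tcp_rot': [-0.624, -3.079, 0.002], 'ft_force': [-0.347, -0.537, -0.163], 'moment': [-0.008, 0.009, -0.027], 'finger_force': 0.0, 'width': 0.087}
scene 435.3229512813987 435.3229512813987 275.96282367005415 210.32272942965295 [[-0.5946, -0.4598, 0.6596, -0.029], [-0.804, 0.3341, -0.4919, 0.5887], [0.0058, -0.8228, -0.5684, 0.6122], [0.0, 0.0, 0.0, 1.0]]
magazine [(0.89, [316.2, 174.8, 376.5, 217.1])]
plate_1 [(0.98, [298.9, 264.0, 359.1, 299.5]), (0.78, [331.5, 173.4, 367.3, 197.6]), (0.59, [367.0, 231.1, 417.6, 265.5]), (0.18, [179.2, 301.0, 223.2, 343.3])]
levelling_table [(0.66, [192.7, 211.6, 248.4, 256.7])]
timer [(0.97, [177.0, 302.8, 224.2, 344.6])]
petri_dish [(0.8, [230.7, 184.9, 251.9, 198.6]), (0.18, [310.8, 174.5, 378.0, 219.7]), (0.17, [327.7, 171.8, 369.1, 196.7])]
small_beaker [(0.84, [148.2, 249.3, 177.5, 286.3])]
side 408.5244222794872 408.5244222794872 289.04096474940894 207.6303202640313 [[-0.9999, -0.0103, -0.0029, 0.5873], [-0.0015, 0.4039, -0.9148, 0.8895], [0.0106, -0.9148, -0.4039, 0.4008], [0.0, 0.0, 0.0, 1.0]]
magazine [(0.69, [250.9, 164.3, 303.8, 200.4])]
plate_1 [(0.82, [351.5, 222.0, 384.4, 247.8]), (0.7, [340.4, 192.2, 374.6, 208.3]), (0.51, [260.3, 173.7, 297.2, 179.4]), (0.15, [250.7, 171.7, 302.6, 197.8])]
levelling_table [(0.83, [222.4, 230.0, 289.7, 273.3]), (0.56, [250.3, 169.8, 303.1, 202.9])]
timer [(0.85, [341.0, 291.9, 389.1, 325.0])]
petri_dish [(0.65, [180.9, 217.1, 211.1, 235.3])]
small_beaker [(0.87, [254.1, 273.7, 283.0, 319.9])]
```

Run:
```python
import cv2
a=cv2.imread("pics/scene0.png")[150:360,130:430];b=cv2.imread("pics/side0.png")[140:350,160:410]
cv2.imwrite("pics/s1.png",cv2.resize(a,(798,559),interpolation=cv2.INTER_CUBIC))
cv2.imwrite("pics/s2.png",cv2.resize(b,None,fx=2.8,fy=2.8,interpolation=cv2.INTER_CUBIC))
```

```text
(no output)
```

View pics/s1.png

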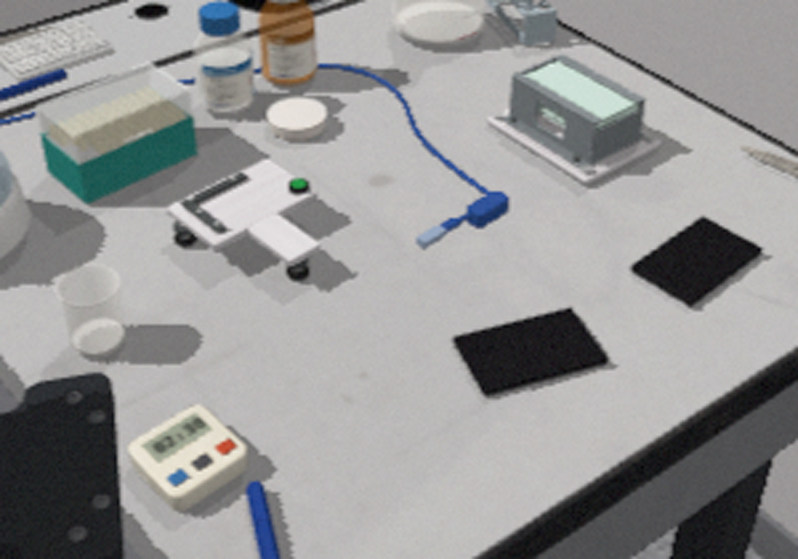

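View pics/s2.png

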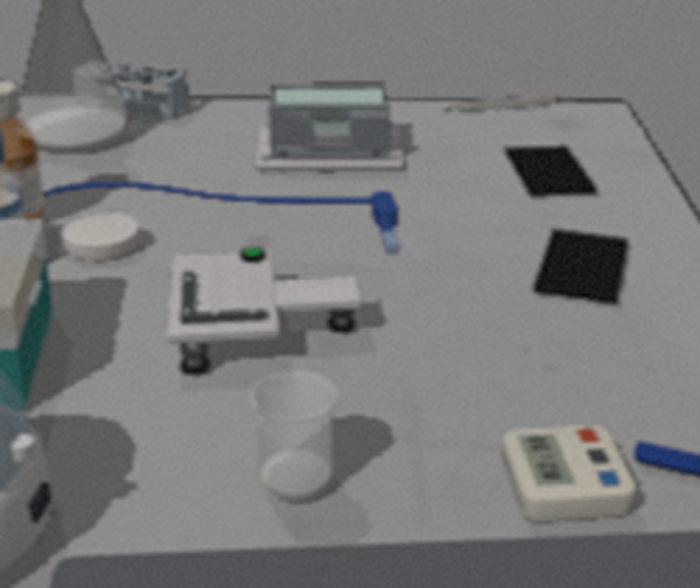

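The scene shows the magazine, with the pale-green plate on top, at crop1 (580,110), which is full-frame (348,190). The table is at (225,235), with its L-stop on the left and far side. Possible mix-ups for the plate are the two black plates at (330,282) and (392,248). The pale-green one in the magazine is the right one.

```bash
cat > h.py <<'E'
import numpy as np,cv2
from scipy.optimize import least_squares
from scipy.spatial.transform import Rotation as R
def proj(p,P):  # pinhole
    c=(np.asarray(P)-p["pose"][:3,3])@p["pose"][:3,:3]
    return np.c_[p["fx"]*c[:,0]/c[:,2]+p["cx"],p["fy"]*c[:,1]/c[:,2]+p["cy"]]
def wproj(p,s,P): # fisheye
    Rt=R.from_rotvec(s["tcp_rot"]).as_matrix()
    t=(np.asarray(P)-s["tool_pos"])@Rt
    c=(t-p["mount"][:3,3])@p["mount"][:3,:3]
    th=np.arctan2(np.hypot(c[:,0],c[:,1]),c[:,2]);ph=np.arctan2(c[:,1],c[:,0])
    return np.c_[p["fx"]*th*np.cos(ph)+p["cx"],p["fy"]*th*np.sin(ph)+p["cy"]]
def place(x,L):
    c,s=np.cos(x[2]),np.sin(x[2]);L=np.asarray(L,float)
    return np.c_[x[0]+c*L[:,0]-s*L[:,1],x[1]+s*L[:,0]+c*L[:,1],L[:,2]]
def fit(x0,obs): # obs: list of (projfun,local pts,pixels)
    f=lambda x:np.concatenate([(g(place(x,L))-np.asarray(u)).ravel() for g,L,u in obs])
    r=least_squares(f,x0,loss="soft_l1",f_scale=2);return r.x,f(r.x)
E
python3 - <<'E'
from h import *; from station import bot
a,b=bot.snapshot("scene"),bot.snapshot("side")
sa=lambda u:np.array(u)/2.66+[130,150]; sb=lambda u:np.array(u)/2.8+[160,140]
ga=lambda P:proj(a,P); gb=lambda P:proj(b,P)
T=[[-60,-16,30],[-60,16,30],[66,48,30],[66,-60,30],[-4,-60,30],[-4,48,30]];T=np.array(T)/1000
x,r=fit([.75,.2,0],[(ga,T,sa([(318,243),(290,262),(170,208),(270,162),(315,195),(215,245)])),
 (gb,T,sb([(358,279),(362,305),(168,333),(172,256),(265,252),(278,330)]))]);print("table",x.round(4),r.round(1))
W=np.array([[-52,-23,52],[-52,23,52],[50,23,52],[50,-23,52]])/1000
M=np.array([[-67,-52,8],[-67,52,8],[67,52,8]])/1000
x,r=fit([.6,-.2,0],[(ga,W,sa([(643,98),(602,122),(515,82),(556,60)])),(ga,M[:2],sa([(660,147),(590,180)])),(gb,M[1:],sb([(404,163),(257,164)]))]);print("mag",x.round(4),r.round(1))
for l,z in(("timer",.01),("petri_dish",.008),("small_beaker",.028)):
    q=bot.regions_of(l,a)
    if not q: continue
    c=q[0]["rect"];u=[(c[0]+c[2])/2,(c[1]+c[3])/2]
    r=least_squares(lambda v:(ga([[v[0],v[1],z]])-u).ravel(),[.6,0]);print(l,r.x.round(3))
E
```

```text
table [0.6442 0.221  0.108 ] [ 0.3 -0.2 -0.9 -0.9 -2.5 -1.2 -1.5 -2.3  0.5 -1.8 -1.  -0.5  0.2 -0.5
  0.5 -1.6 -0.2  0.5  1.  -0.2  3.2 -0.2  0.8 -0.2]
mag [ 0.6124 -0.1087  0.0599] [-2.8  2.  -0.  -0.6  2.2 -2.3 -0.7  0.2  0.7 -3.  -0.9 -0.1  1.5 -0.1
  0.6  0.2]
timer [0.466 0.383]
petri_dish [0.785 0.092]
small_beaker [0.624 0.381]
```

send_rows(moves=[[[0,0,-9],[0,0,0],-1],[[0,0,-9],[0,0,0],-1],[[0,0,-8.3],[0,0,0],-1],[[0,0,0],[-0.0215,-0.055,0],-1],[[0,0,0],[-0.0215,-0.055,0],-1],[[0,0,0],[-0.0215,-0.055,0],-1],[[0,0,0],[-0.0215,-0.055,0],-1],[[0,0,0],[-0.0215,-0.055,0],-1]])

```text
t: 1.95
tool_pos: [0.3772, 0.3287, 0.2228]
tcp_rot: [-0.093, 3.14, 0.001]
ft_force: [-0.2, 0.5, -0.3]
width: 0.0149
finger_force: 0.0
```

send_rows(moves=[[[0,0,0],[-0.0215,-0.056,0],-1],[[0,0,0],[-0.0215,-0.056,0],-1],[[0,0,0],[-0.0215,-0.056,0],-1],[[0,0,0],[-0.0215,-0.056,0],-1],[[0,0,0],[-0.0215,-0.056,0],-1],[[0,0,0],[-0.0215,-0.056,0],-1],[[0,0,0],[-0.0215,-0.056,0],-1],[[0,0,0],[-0.0215,-0.056,0],-1]])

```text
t: 2.95
tool_pos: [0.5755, -0.1081, 0.2229]
tcp_rot: [-0.094, 3.139, 0.0]
ft_force: [1.4, 0.8, 0.2]
width: 0.0004
finger_force: 0.0
```

Run:
```python
from h import *; from station import bot
import pickle
s=bot.sense();p=bot.snapshot("wrist");print(s["t"],s["tool_pos"],s["tcp_rot"],s["ft_force"])
print(np.round(p["mount"],3).tolist(),p["fx"],p["cx"],p["cy"])
pickle.dump((p,s),open("w1.pkl","wb"))
W=np.array([[-54,-23,52],[-54,23,52],[50,23,52],[50,-23,52]])/1000
im=p["image"][:,:,::-1].copy()
u=wproj(p,s,place([.6124,-.1087,.0599],W));print(u.round())
im=cv2.resize(im,(800,600),interpolation=cv2.INTER_CUBIC)
cv2.imwrite("pics/w1.png",im)
```

```text
2.95 [ 0.57552152 -0.10809853  0.22294774] [-9.40070162e-02  3.13919955e+00  2.53390428e-04] [1.41929673 0.76033197 0.2230334 ]
[[-0.0, -0.954, -0.3, 0.084], [1.0, -0.0, -0.001, 0.0], [0.001, -0.3, 0.954, -0.162], [0.0, 0.0, 0.0, 1.0]] 325.19226210127806 274.2455833431542 208.86005796608018
[[250. 174.]
 [294. 174.]
 [292. 263.]
 [252. 263.]]
```

View pics/w1.png

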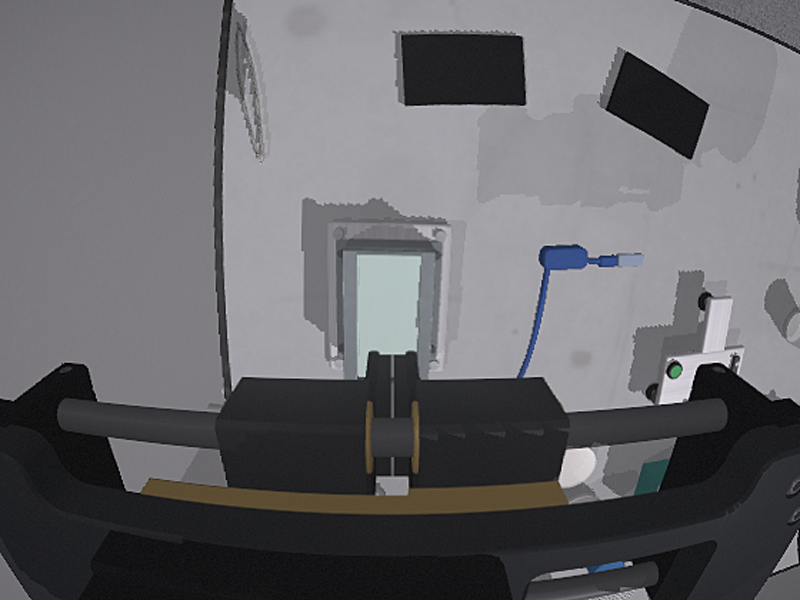

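The wrist view shows the green plate in its window, with the near end at (359–423, 254). The magazine's base near corners are at about (330,222) and (453,222). The black look-alikes are at (463,68) and (655,105). The choice is confirmed: the green plate.

Run:
```python
from h import *; import pickle
p,s=pickle.load(open("w1.pkl","rb"))
k=1/1.4286
L=np.array([[-50,-23,52],[-50,23,52],[-67,-52,8],[-67,52,8],[67,52,8],[67,-52,8]])/1000
U=np.array([(359,254),(423,254),(329,222),(453,222),(448,368),(329,369)])*k
x,r=fit([.61,-.11,.06],[(lambda P:wproj(p,s,P),L,U)]);print(x.round(4),r.round(1))
g=cv2.cvtColor(p["image"],cv2.COLOR_RGB2GRAY)
# lip line: green mask columns per row
im=p["image"].astype(int);m=(im[:,:,1]-im[:,:,0]>8)&(im[:,:,1]>120)
for v in range(176,264,8):
    c=np.where(m[v,240:310])[0];print(v,c.min()+240 if len(c) else None,c.max()+240 if len(c) else None)
for y in(-23,23): print(wproj(p,s,place(x,np.array([[-50,y,52],[-20,y,52],[0,y,52],[20,y,52]])/1000)).round(1).tolist())
```

```text
[ 0.6121 -0.1074  0.0503] [ 0.1 -0.9 -0.7 -0.5 -1.  -0.4  0.9  0.4 -0.7  1.8  2.3  0.4]
176 None None
184 250 294
192 250 293
200 250 292
208 250 292
216 250 291
224 250 292
232 250 292
240 250 291
248 250 274
256 250 274
[[251.4, 176.9], [251.7, 204.3], [251.9, 221.9], [252.2, 238.8]]
[[295.4, 177.3], [294.6, 204.7], [294.1, 222.3], [293.5, 239.2]]
```

send_rows(moves=[[[0,0,1.1],[0,0,0],-1],[[0,0,0],[-0.0365,-0.002,0.04],-1],[[0,0,0],[0,0,0.05],-1],[[0,0,0],[0,0,0.05],-1],[[0,0,0],[0,0,0.023],-1],[[0,0,0],[0,0,0.003],-1],[[0,0,0],[0,0,0.0],-1],[[0,0,0],[0,0,0],-1]])

```text
t: 4.0
tool_pos: [0.6123, -0.1068, 0.0582]
tcp_rot: [-0.063, 3.139, 0.0]
ft_force: [-0.7, 0.0, 0.4]
width: 0.0006
finger_force: 0.0
```

send_rows(moves=[[[0,0,0],[0,0,0.001],-1],[[0,0,0],[0,0,0.001],-1],[[0,0,0],[0,0,0.001],-1],[[0,0,0],[0,0,0.001],-1],[[0,0,0],[0,0,0.0],-1],[[0,0,0],[0,0,0.0],-1],[[0,0,0],[0,0,0.0],-1],[[0,0,0],[0,0,0],-1]])

```text
t: 5.0
tool_pos: [0.6114, -0.1071, 0.0526]
tcp_rot: [-0.063, 3.141, -0.0]
ft_force: [0.8, 0.5, 0.8]
width: 0.0006
finger_force: 0.5
```

send_rows(moves=[[[0,0,0],[0,0,0.0005],-1],[[0,0,0],[0,0,0.0005],-1],[[0,0,0],[0,0,0],-1],[[0,0,0],[0,0,0],-1],[[0,0,0],[0,0,0.0],-1],[[0,0,0],[0,0,0.0],-1],[[0,0,0],[0,0,0.0],-1],[[0,0,0],[0,0,0],-1]])

```text
t: 6.0
tool_pos: [0.6122, -0.1072, 0.0526]
tcp_rot: [-0.063, 3.139, -0.0]
ft_force: [-0.8, -0.0, 7.4]
width: 0.0008
finger_force: 3.7
```

send_rows(moves=[[[0,0,0],[0,0,-0.0003],-1],[[0,0,0],[0.003,0,0],-1],[[0,0,0],[0.006,0,0],-1],[[0,0,0],[0.007,0,0],-1],[[0,0,0],[0.004,0,0],-1],[[0,0,0],[0,0,0],-1],[[0,0,0],[0,0,0],-1],[[0,0,0],[0,0,0],-1]])

```text
t: 7.0
tool_pos: [0.5917, -0.108, 0.0525]
tcp_rot: [-0.063, 3.14, -0.0]
ft_force: [-0.5, -0.1, 7.3]
width: 0.0006
finger_force: 3.6
```

Run:
```python
from h import *; from station import bot
s=bot.sense();p=bot.snapshot("wrist");print(s["t"],s["tool_pos"],s["ft_force"])
L=np.array([[-50,-30,52],[-50,30,52],[-70,-30,52],[-70,30,52]])/1000
print(wproj(p,s,place([.612,-.1085,.04],L)).round(1).tolist())
c=p["image"][120:300,190:360,::-1];cv2.imwrite("pics/w2.png",cv2.resize(c,None,fx=3,fy=3,interpolation=cv2.INTER_CUBIC))
```

```text
7.0 [ 0.59172178 -0.10796454  0.05248488] [-0.54320026 -0.08564339  7.32599281]
[[215.5, 213.6], [328.3, 213.6], [213.6, 176.8], [330.0, 176.7]]
```

View pics/w2.png

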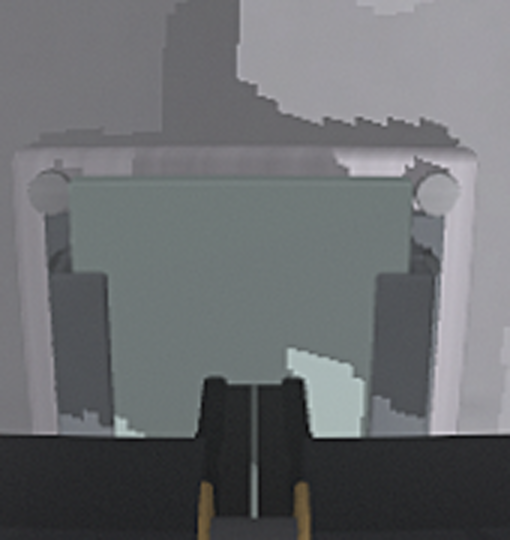

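The plate follows the fingers. Its end now sticks out about 19 mm, with the edge at crop (70–412, 179). I'll keep dragging.

send_rows(moves=[[[0,0,0],[0.003,0,0],-1],[[0,0,0],[0.006,0,0],-1],[[0,0,0],[0.007,0,0],-1],[[0,0,0],[0.006,0,0],-1],[[0,0,0],[0,0,0],-1],[[0,0,0],[0,0,-0.02],-1],[[0,0,0],[0.02,0,-0.035],0],[[0,0,0],[0.02,0,0],1]])

```text
t: 8.05
tool_pos: [0.5305, -0.1109, 0.11]
tcp_rot: [-0.062, 3.137, -0.0]
ft_force: [0.4, -0.7, -0.3]
width: 0.0131
finger_force: 0.0
```

Run:
```python
from h import *; from station import bot
s=bot.sense();p=bot.snapshot("wrist");print(s["t"],s["tool_pos"],s["tcp_rot"],s["ft_force"])
for d in(60,90,100): print(d,wproj(p,s,place([.612,-.1092,.04],np.array([[-d,-30,52],[-d,30,52]])/1000)).round(1).tolist())
im=p["image"].astype(int);m=((im[:,:,1]-im[:,:,0]>5)&(im[:,:,1]>70)).astype(np.uint8)
n,l,st,c=cv2.connectedComponentsWithStats(m);i=st[1:,4].argsort()[::-1][:3]+1;print(st[i])
cv2.imwrite("pics/w3.png",cv2.resize(p["image"][60:330,130:410,::-1],None,fx=2,fy=2,interpolation=cv2.INTER_CUBIC))
```

```text
8.05 [ 0.53051176 -0.11090274  0.11004738] [-6.21498435e-02  3.13685532e+00 -3.69426289e-04] [ 0.42789165 -0.7357347  -0.31643903]
60 [[232.5, 253.9], [312.3, 253.9]]
90 [[230.6, 216.2], [314.0, 216.2]]
100 [[230.0, 202.9], [314.5, 202.8]]
[[ 231  214   83   79 4194]
 [ 248  319   53   28 1105]
 [ 410  242   50   38  645]]
```

View pics/w3.png

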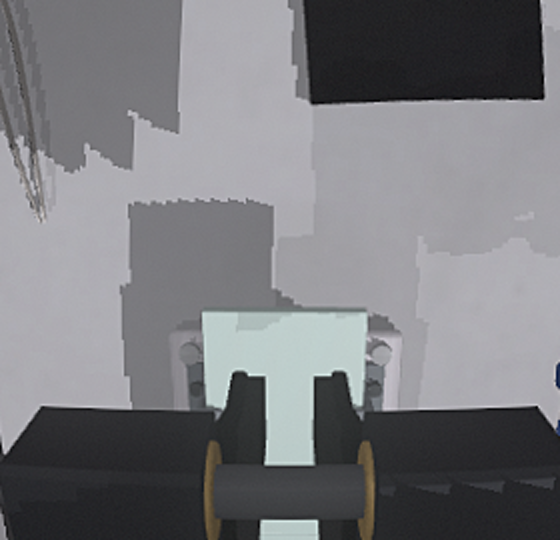

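The plate now sticks out about 41 mm. Its mask spans columns 231–314 and its edge is near row 215. Next I open the fingers, lower around the protruding end and grip.

send_rows(moves=[[[0,0,0],[-0.0055,-0.0015,0],1],[[0,0,0],[0,0,0],1],[[0,0,0],[0,0,0],1],[[0,0,0],[0,0,0],1],[[0,0,0],[0,0,0.015],1],[[0,0,0],[0,0,0.015],1],[[0,0,0],[0,0,0.01],1],[[0,0,0],[0,0,0],1]])

```text
t: 9.1
tool_pos: [0.5341, -0.1116, 0.0657]
tcp_rot: [0.063, -3.139, 0.0]
ft_force: [0.6, 0.2, -0.2]
width: 0.086
finger_force: 0.0
```

send_rows(moves=[[[0,0,0],[0,0,0.015],1],[[0,0,0],[0,0,0.015],1],[[0,0,0],[0,0,0.01],1],[[0,0,0],[0,0,0],1],[[0,0,0],[0,0,0],0.5],[[0,0,0],[0,0,0],0],[[0,0,0],[0,0,0],-1],[[0,0,0],[0,0,0],-1]], squeeze=5)

```text
t: 10.1
tool_pos: [0.5352, -0.1116, 0.0271]
tcp_rot: [-0.063, 3.14, -0.0]
ft_force: [-0.1, 0.8, 1.4]
width: 0.0599
finger_force: 5.0
```

send_rows(moves=[[[0,0,0],[0,0,0],-1],[[0,0,0],[0,0,0],-1],[[0,0,0],[0.004,0,0],-1],[[0,0,0],[0.008,0,0],-1],[[0,0,0],[0.008,0,0],-1],[[0,0,0],[0.008,0,0],-1],[[0,0,0],[0.004,0,0],-1],[[0,0,0],[0,0,0],-1]], squeeze=30)

```text
t: 11.1
tool_pos: [0.5024, -0.1128, 0.0268]
tcp_rot: [0.063, -3.14, -0.0]
ft_force: [-1.4, -0.0, 1.4]
width: 0.0592
finger_force: 30.0
```

send_rows(moves=[[[0,0,0],[0.006,0,0],-1],[[0,0,0],[0.008,0,0],-1],[[0,0,0],[0.008,0,0],-1],[[0,0,0],[0.008,0,0],-1],[[0,0,0],[0.008,0,0],-1],[[0,0,0],[0.008,0,0],-1],[[0,0,0],[0.004,0,0],-1],[[0,0,0],[0,0,0],-1]])

```text
t: 12.1
tool_pos: [0.4528, -0.1148, 0.0269]
tcp_rot: [-0.063, 3.141, 0.0]
ft_force: [-0.5, -0.5, -1.2]
width: 0.0597
finger_force: 30.0
```

Run:
```python
from h import *; from station import bot
s=bot.sense();p=bot.snapshot("wrist");print(s["t"],s["tool_pos"],s["tcp_rot"],s["ft_force"],s["moment"])
cv2.imwrite("pics/w4.png",cv2.resize(p["image"][60:400,100:440,::-1],None,fx=1.7,fy=1.7,interpolation=cv2.INTER_CUBIC))
q=bot.snapshot("side");cv2.imwrite("pics/s4.png",cv2.resize(q["image"][150:290,210:390,::-1],None,fx=4,fy=4,interpolation=cv2.INTER_CUBIC))
```

```text
12.1 [ 0.45283888 -0.11483479  0.02692706] [-6.26584406e-02  3.14086917e+00  2.64858549e-04] [-0.47101791 -0.46847205 -1.21487587] [0.01630921 0.05430689 0.02388222]
```

View pics/s4.png

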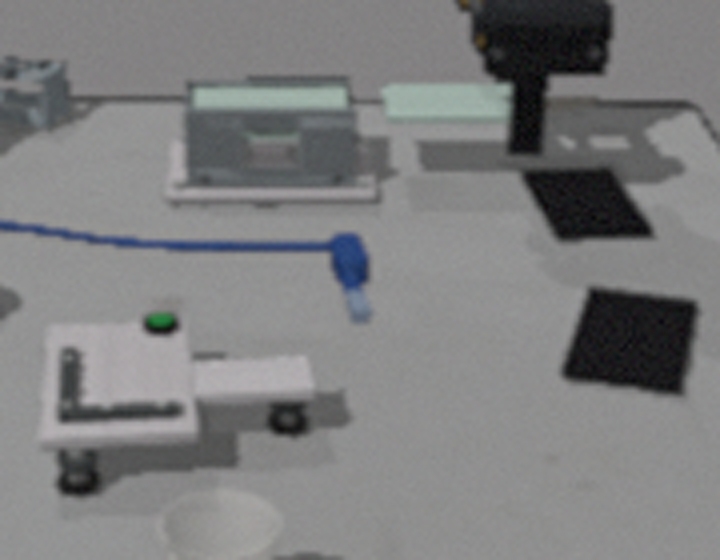

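The plate is free, level, and held by its near end, at s4 (385–515, 100). Next I lift it and go look at the table from above.

send_rows(moves=[[[0,0,0],[0,0,-0.02],-1],[[0,0,0],[0,0,-0.04],-1],[[0,0,-1.9],[0,0,-0.05],-1],[[0,0,-2.0],[0,0,-0.05],-1],[[0,0,0],[0,0.015,-0.04],-1],[[0,0,0],[-0.02,0.03,-0.02],-1],[[0,0,0],[-0.03,0.04,0],-1],[[0,0,0],[-0.035,0.045,0],-1]])

```text
t: 13.2
tool_pos: [0.5246, 0.0245, 0.2475]
tcp_rot: [-0.168, 3.136, 0.001]
ft_force: [-0.6, -0.1, -0.0]
width: 0.0588
finger_force: 30.0
```

send_rows(moves=[[[0,0,0],[-0.036,0.045,0],-1],[[0,0,0],[-0.036,0.045,0],-1],[[0,0,0],[-0.036,0.04,0],-1],[[0,0,0],[-0.034,0.03,0],-1],[[0,0,0],[-0.022,0.014,0],-1],[[0,0,0],[-0.012,0,0],-1],[[0,0,0],[0,0,0],-1],[[0,0,0],[0,0,0],-1]])

```text
t: 14.2
tool_pos: [0.6795, 0.2141, 0.2472]
tcp_rot: [-0.167, 3.137, -0.0]
ft_force: [0.4, 0.7, -1.3]
width: 0.0589
finger_force: 30.0
```

Run:
```python
from h import *; from station import bot
import pickle
s=bot.sense();p=bot.snapshot("wrist");print(s["t"],s["tool_pos"],s["tcp_rot"],s["ft_force"],s["width"])
pickle.dump((p,s),open("w5.pkl","wb"))
T=np.array([[-60,-16,30],[-60,16,30],[66,48,30],[66,-60,30],[-4,-60,30],[-4,48,30]])/1000
print(wproj(p,s,place([.6442,.221,.108],T)).round())
cv2.imwrite("pics/w5.png",cv2.resize(p["image"][40:320,90:450,::-1],None,fx=2.1,fy=2.1,interpolation=cv2.INTER_CUBIC))
```

```text
14.2 [0.6794918  0.21409835 0.24723069] [-1.67159379e-01  3.13706489e+00 -3.21097188e-04] [ 0.35037593  0.68697705 -1.30358725] 0.05885094571913778
[[270. 100.]
 [298. 101.]
 [322. 206.]
 [234. 206.]
 [232. 149.]
 [324. 149.]]
```

View pics/w5.png

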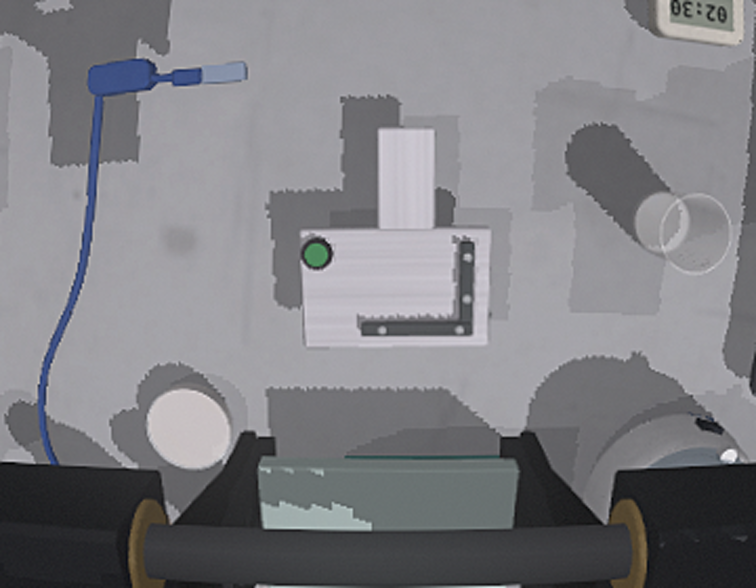

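The view shows the table's tongue end at (378–434, 128), the rear part at (301,230), (491,229), (306,346) and (488,345), and the inner stop corner near (459,320). The plate's near edge in the gripper is at (258–518, 459). The bystanders are undisturbed.

Run:
```python
from h import *; import pickle
p,s=pickle.load(open("w5.pkl","rb"))
c=lambda u:np.array(u)/2.1+[90,40]; g=lambda P:wproj(p,s,P)
L=np.array([[-60,-16,30],[-60,16,30],[66,48,30],[66,-60,30],[-4,-60,30],[-4,48,30],[50,30,35],[10,-50,35],[4,30,35],[50,-26,35]])/1000
U=c([(378,128),(434,128),(488,345),(306,346),(301,230),(491,229),(459,320),(316,254),(459,241),(361,321)])
x,r=fit([.644,.221,.108],[(g,L,U)]);print(x.round(4),r.reshape(-1,2).round(1).tolist())
# plate in tool: unknown forward offset (tool -x), lateral, height fixed at TCP-19+? use rows
Rt=R.from_rotvec(s["tcp_rot"]).as_matrix()
for dz in(.019,.0225):
  P=np.array([[ox,y,-dz-.003] for ox in(.013,.016) for y in(-.03,.03)]+[[ox,y,-dz+.003] for ox in(.013,.016) for y in(-.03,.03)])
  print(dz,((g(P@Rt.T+s["tool_pos"])-[90,40])*2.1).round().tolist())
print(np.degrees(x[2]), Rt.round(4).tolist())
```

```text
[0.6438 0.221  0.1161] [[-0.8, -0.8], [0.5, -0.9], [0.3, 0.6], [-1.0, 0.9], [-1.0, -0.8], [0.4, -1.1], [0.3, 1.0], [0.3, -0.1], [0.9, 0.4], [0.0, 0.9]]
0.019 [[258.0, 464.0], [517.0, 464.0], [257.0, 452.0], [518.0, 452.0], [262.0, 452.0], [512.0, 452.0], [261.0, 441.0], [513.0, 441.0]]
0.0225 [[255.0, 470.0], [519.0, 470.0], [254.0, 459.0], [520.0, 459.0], [259.0, 459.0], [515.0, 459.0], [258.0, 447.0], [516.0, 447.0]]
6.650843450954254 [[-0.9943, -0.1063, 0.0001], [-0.1063, 0.9943, -0.0002], [-0.0001, -0.0002, -1.0]]
```

send_rows(moves=[[[0,0,-0.5],[0,0,0],-1],[[0,0,0],[0.0397,0.005,0.02],-1],[[0,0,0],[0.04,0,0.04],-1],[[0,0,0],[0,0,0.05],-1],[[0,0,0],[0,0,0.05],-1],[[0,0,0],[0,0,0.035],-1],[[0,0,0],[0,0,0.017],-1],[[0,0,0],[0,0,0],-1]])

```text
t: 15.25
tool_pos: [0.5996, 0.211, 0.0346]
tcp_rot: [0.183, -3.135, 0.001]
ft_force: [-0.2, 0.1, -0.3]
width: 0.0593
finger_force: 30.0
```

Run:
```python
from h import *; from station import bot
s=bot.sense();q=bot.snapshot("side");print(s["t"],s["tool_pos"],s["tcp_rot"],s["ft_force"])
a=q["image"][205:295,205:325,::-1];b=bot.snapshot("scene")["image"][190:280,180:300,::-1]
cv2.imwrite("pics/s6.png",cv2.resize(np.hstack([a,b]),None,fx=3.3,fy=3.3,interpolation=cv2.INTER_CUBIC))
```

```text
15.25 [0.59959879 0.21102261 0.03457615] [ 1.83430002e-01 -3.13521859e+00  6.75508890e-04] [-0.16788665  0.05340569 -0.27481376]
```

View pics/s6.png

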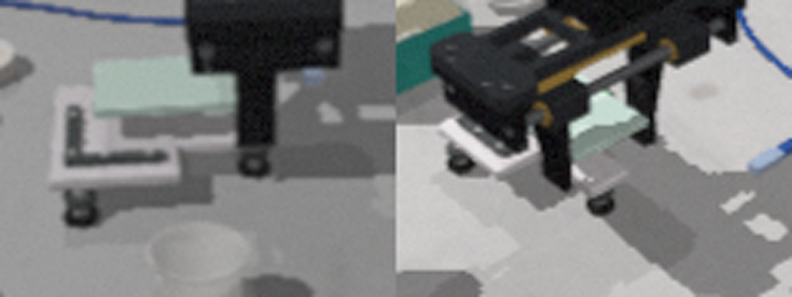

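The plate hangs level over the table, clear of the stop. I'll lower it gently.

send_rows(moves=[[[0,0,0],[0,0,0.007],-1],[[0,0,0],[0,0,0.007],-1],[[0,0,0],[0,0,0.005],-1],[[0,0,0],[0,0,0.002],-1],[[0,0,0],[0,0,0],-1],[[0,0,0],[0,0,0],-1],[[0,0,0],[0,0,0],-1],[[0,0,0],[0,0,0],-1]])

```text
t: 16.35
tool_pos: [0.6, 0.2112, 0.014]
tcp_rot: [-0.183, 3.136, 0.0]
ft_force: [0.2, -0.1, -0.8]
width: 0.059
finger_force: 30.0
```

send_rows(moves=[[[0,0,0],[0,0,0.0007],-1],[[0,0,0],[0,0,0.0007],-1],[[0,0,0],[0,0,0.0006],-1],[[0,0,0],[0,0,0],-1],[[0,0,0],[0,0,0],-1],[[0,0,0],[0,0,0],-1],[[0,0,0],[0,0,0],-1],[[0,0,0],[0,0,0],-1]])

```text
t: 17.35
tool_pos: [0.6, 0.2112, 0.0119]
tcp_rot: [0.183, -3.136, 0.0]
ft_force: [0.2, 0.9, -0.7]
width: 0.0588
finger_force: 30.0
```

send_rows(moves=[[[0,0,0],[0,0,0.0005],-1],[[0,0,0],[0,0,0.0005],-1],[[0,0,0],[0,0,0],-1],[[0,0,0],[0,0,0],-1],[[0,0,0],[0,0,0],-1],[[0,0,0],[0,0,0],-1],[[0,0,0],[0,0,0],-1],[[0,0,0],[0,0,0],-1]])

```text
t: 18.35
tool_pos: [0.6004, 0.2113, 0.0112]
tcp_rot: [-0.183, 3.135, 0.0]
ft_force: [-0.0, 0.2, 5.9]
width: 0.0591
finger_force: 30.0
```

send_rows(moves=[[[0,0,0],[0,0,0.0005],-1],[[0,0,0],[0,0,0.0005],-1],[[0,0,0],[0,0,0],-1],[[0,0,0],[0,0,0],-1],[[0,0,0],[0,0,0],-1],[[0,0,0],[0,0,0],-1],[[0,0,0],[0,0,0],-1],[[0,0,0],[0,0,0],-1]])

```text
t: 19.35
tool_pos: [0.601, 0.2115, 0.011]
tcp_rot: [-0.183, 3.134, 0.001]
ft_force: [-0.4, 0.2, 10.9]
width: 0.0592
finger_force: 30.0
```

Contact is made, at 11 N. I'll ease off and slide toward the short-side bar.

send_rows(moves=[[[0,0,0],[0,0,-0.0011],-1],[[0,0,0],[-0.002,0,0],-1],[[0,0,0],[-0.002,0,0],-1],[[0,0,0],[-0.001,0,0],-1],[[0,0,0],[0,0,0],-1],[[0,0,0],[0,0,0],-1],[[0,0,0],[0,0,0],-1],[[0,0,0],[0,0,0],-1]])

```text
t: 20.35
tool_pos: [0.6052, 0.2118, 0.0111]
tcp_rot: [-0.183, 3.136, 0.0]
ft_force: [1.0, 0.2, 5.1]
width: 0.0592
finger_force: 30.0
```

send_rows(moves=[[[0,0,0],[-0.0007,0,0],-1],[[0,0,0],[-0.0007,0,0],-1],[[0,0,0],[-0.0006,0,0],-1],[[0,0,0],[0,0,0],-1],[[0,0,0],[0,0,0],-1],[[0,0,0],[0,0,0],-1],[[0,0,0],[0,0,0],-1],[[0,0,0],[0,0,0],-1]])

```text
t: 21.35
tool_pos: [0.6072, 0.2121, 0.011]
tcp_rot: [-0.183, 3.136, 0.0]
ft_force: [0.2, 0.9, 5.1]
width: 0.0593
finger_force: 30.0
```

send_rows(moves=[[[0,0,0],[-0.0005,0.001,0],-1],[[0,0,0],[-0.0005,0.001,0],-1],[[0,0,0],[-0.0005,0.001,0],-1],[[0,0,0],[0,0,0],-1],[[0,0,0],[0,0,0],-1],[[0,0,0],[0,0,0],-1],[[0,0,0],[0,0,0],-1],[[0,0,0],[0,0,0],-1]])

```text
t: 22.35
tool_pos: [0.6078, 0.2152, 0.011]
tcp_rot: [0.184, -3.135, 0.0]
ft_force: [-2.7, 0.5, 6.7]
width: 0.0592
finger_force: 30.0
```

send_rows(moves=[[[0,0,0],[-0.0005,0.0005,0],-1],[[0,0,0],[-0.0005,0.0005,0],-1],[[0,0,0],[0,0,0],-1],[[0,0,0],[0,0,0],-1],[[0,0,0],[0,0,0],-1],[[0,0,0],[0,0,0],-1],[[0,0,0],[0,0,0],-1],[[0,0,0],[0,0,0],-1]])

```text
t: 23.35
tool_pos: [0.6079, 0.2161, 0.0108]
tcp_rot: [0.184, -3.134, 0.001]
ft_force: [-4.8, -1.6, 7.5]
width: 0.0592
finger_force: 30.0
```

send_rows(moves=[[[0,0,0],[0,0.0005,0],-1],[[0,0,0],[0,0.0005,0],-1],[[0,0,0],[0,0,0],-1],[[0,0,0],[0,0,0],-1],[[0,0,0],[0,0,0],-1],[[0,0,0],[0,0,0],-1],[[0,0,0],[0,0,0],-1],[[0,0,0],[0,0,0],-1]])

```text
t: 24.35
tool_pos: [0.6079, 0.2165, 0.0108]
tcp_rot: [0.183, -3.134, 0.002]
ft_force: [-4.5, -1.6, 8.8]
width: 0.0593
finger_force: 30.0
```

send_rows(moves=[[[0,0,0],[0,0.0005,0],-1],[[0,0,0],[0,0.0005,0],-1],[[0,0,0],[0,0,0],-1],[[0,0,0],[0,0,0],-1],[[0,0,0],[0,0,0],-1],[[0,0,0],[0,0,0],-1],[[0,0,0],[0,0,0],-1],[[0,0,0],[0,0,0],-1]])

```text
t: 25.35
tool_pos: [0.6078, 0.2167, 0.0108]
tcp_rot: [0.182, -3.134, 0.003]
ft_force: [-5.1, -4.7, 10.3]
width: 0.059
finger_force: 30.0
```

Run:
```python
from station import bot
s=bot.sense();print(s["tool_pos"],s["tcp_rot"],s["ft_force"],s["moment"])
```

```text
[0.60783106 0.21665684 0.01081023] [ 1.81614289e-01 -3.13384529e+00  2.65431756e-03] [-5.06421948 -4.72059234 10.30644492] [-0.91251545  1.03841419 -0.05204142]
```

send_rows(moves=[[[0,0,0],[0,0,-0.0005],-1],[[0,0,0],[0,0,-0.0004],-1],[[0,0,0],[0,0,0],-1],[[0,0,0],[-0.0005,0,0],-1],[[0,0,0],[0,0,0],-1],[[0,0,0],[0,0,0],-1],[[0,0,0],[0,0,0],-1],[[0,0,0],[0,0,0],-1]], squeeze=4)

```text
t: 26.35
tool_pos: [0.6092, 0.2183, 0.0119]
tcp_rot: [-0.183, 3.136, -0.0]
ft_force: [-2.4, -3.3, -1.2]
width: 0.0598
finger_force: 4.0
```

send_rows(moves=[[[0,0,0],[0,0,0],0.4],[[0,0,0],[0,0,0],0.45],[[0,0,0],[0,0,0],0.5],[[0,0,0],[0,0,0],0.6],[[0,0,0],[0,0,0],0.7],[[0,0,0],[0,0,-0.02],0.7],[[0,0,0],[0,0,-0.06],0.7],[[0,0,0],[-0.03,0,-0.06],0.7]])

```text
t: 27.35
tool_pos: [0.6362, 0.2216, 0.1511]
tcp_rot: [0.184, -3.136, -0.001]
ft_force: [1.4, 1.3, 0.3]
width: 0.0738
finger_force: 0.0
```

send_rows(moves=[[[0,0,0],[-0.04,0,-0.05],-1],[[0,0,0],[0,0,0],-1],[[0,0,0],[0,0,0],-1],[[0,0,0],[0,0,0],-1],[[0,0,0],[0,0,0],-1],[[0,0,0],[0,0,0],-1],[[0,0,0],[0,0,0],-1],[[0,0,0],[0,0,0],-1]])

```text
t: 28.35
tool_pos: [0.6757, 0.2262, 0.1965]
tcp_rot: [0.183, -3.136, 0.0]
ft_force: [-0.4, -0.3, -0.4]
width: 0.0037
finger_force: 0.0
```

Run:
```python
from h import *; from station import bot
import pickle
s=bot.sense();p=bot.snapshot("wrist");print(s["t"],s["tool_pos"],s["tcp_rot"],s["ft_force"])
pickle.dump((p,s),open("w7.pkl","wb"))
c=p["image"][80:220,200:350,::-1];cv2.imwrite("pics/w7.png",cv2.resize(c,None,fx=4,fy=4,interpolation=cv2.INTER_CUBIC))
```

```text
28.35 [0.67567938 0.22615704 0.1965146 ] [ 1.83461187e-01 -3.13613810e+00  9.68025181e-05] [-0.42845014 -0.29934841 -0.44286658]
```

View pics/w7.png

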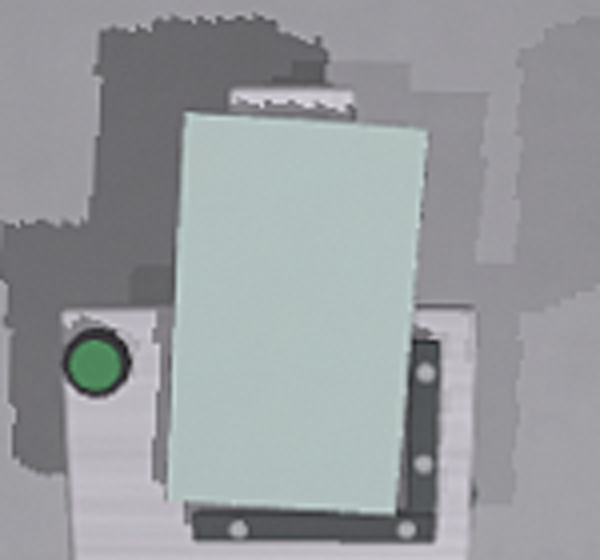

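The plate is down and released but turned by about 4°, pivoted on the near end of the long bar. The crop shows its corners at (185,113), (428,130), (394,513) and (168,500). I'll measure this and nudge it flush with closed fingertips.

Run:
```python
from h import *; import pickle
from station import bot
p,s=pickle.load(open("w7.pkl","rb"));g=lambda P:wproj(p,s,P)
c=lambda u:np.array(u)/4+[200,80]
L=np.array([[-50,-30,36],[-50,30,36],[50,30,36],[50,-30,36]])/1000
x,r=fit([.644,.221,.116],[(g,L,c([(185,113),(428,130),(394,513),(168,500)]))]);print("plate",x.round(4),r.round(1))
L=np.array([[-60,-16,30],[-60,16,30],[-4,-60,30],[-4,48,30],[10,-50,35],[50,38,35],[4,38,35]])/1000
t,r=fit([.644,.221,.116],[(g,L,c([(230,89),(355,89),(63,308),(474,306),(97,361),(436,513),(440,340)]))]);print("table",t.round(4),r.round(1))
print("nudge start local(.033,-.058):",place(t,[[.033,-.058,.06],[-.075,0,0]]).round(4), "plate rel",np.degrees(x[2]-t[2]))
Rt=R.from_rotvec(-t[2]*np.array([0,0,1])).as_matrix();print("centre rel",(Rt@np.r_[x[:2]-t[:2],0]).round(4))
a=bot.snapshot("scene")
def bp(u,z):return least_squares(lambda v:(proj(a,[[v[0],v[1],z]])-u).ravel(),[.6,.2]).x.round(3)
print("teal",[bp(np.array(u)/2.66+[130,150],0) for u in[(95,195),(195,153)]])
```

```text
plate [0.6423 0.2212 0.051 ] [-0.1 -0.4  0.2 -0.6  0.5  0.7 -0.5  0.4]
table [0.6441 0.2209 0.1142] [-0.6 -0.8  0.4 -0.8 -1.2 -0.1  1.3  0.4 -0.4  0.8  0.1  0.4  0.5  0.3]
nudge start local(.033,-.058): [[0.6835 0.1671 0.06  ]
 [0.5695 0.2124 0.    ]] plate rel -3.62197026417908
centre rel [-0.0018  0.0005  0.    ]
teal [array([0.791, 0.302]), array([0.798, 0.198])]
```

send_rows(moves=[[[0,0,0],[0,-0.031,0],-1],[[0,0,0],[0,-0.0305,0.02],-1],[[0,0,0],[0,0,0.05],-1],[[0,0,0],[0,0,0.05],-1],[[0,0,0],[0,0,0.03],-1],[[0,0,0],[0,0,0.007],-1],[[0,0,0],[0,0,0],-1],[[0,0,0],[0,0,0],-1]])

```text
t: 29.45
tool_pos: [0.6841, 0.1653, 0.0415]
tcp_rot: [-0.183, 3.134, 0.001]
ft_force: [0.2, -0.0, 1.2]
width: 0.0006
finger_force: 0.0
```

send_rows(moves=[[[0,0,0],[0,0,0.005],-1],[[0,0,0],[0,0,0.0035],-1],[[0,0,0],[0,0.003,0],-1],[[0,0,0],[0,0.003,0],-1],[[0,0,0],[0,0.003,0],-1],[[0,0,0],[0,0.001,0],-1],[[0,0,0],[0,0,0],-1],[[0,0,0],[0,0,0],-1]])

```text
t: 30.45
tool_pos: [0.6818, 0.1748, 0.0311]
tcp_rot: [0.183, -3.136, 0.0]
ft_force: [-0.3, 0.2, -0.1]
width: 0.0002
finger_force: 0.0
```

send_rows(moves=[[[0,0,0],[0,0.001,0],-1],[[0,0,0],[0,0.001,0],-1],[[0,0,0],[0,0.001,0],-1],[[0,0,0],[0,0,0],-1],[[0,0,0],[0,0,0],-1],[[0,0,0],[0,0,0],-1],[[0,0,0],[0,0,0],-1],[[0,0,0],[0,0,0],-1]])

```text
t: 31.45
tool_pos: [0.6814, 0.1779, 0.0311]
tcp_rot: [-0.183, 3.136, -0.0]
ft_force: [0.2, -0.3, -0.2]
width: 0.0004
finger_force: 0.0
```

Run:
```python
from h import *; from station import bot
s=bot.sense();p=bot.snapshot("wrist");print(s["t"],s["tool_pos"],s["ft_force"])
c=p["image"][60:300,180:420,::-1];cv2.imwrite("pics/w8.png",cv2.resize(c,None,fx=2.5,fy=2.5,interpolation=cv2.INTER_CUBIC))
```

```text
31.45 [0.6814187 0.1779121 0.0310731] [ 0.201419   -0.26106285 -0.21229386]
```

View pics/w8.png

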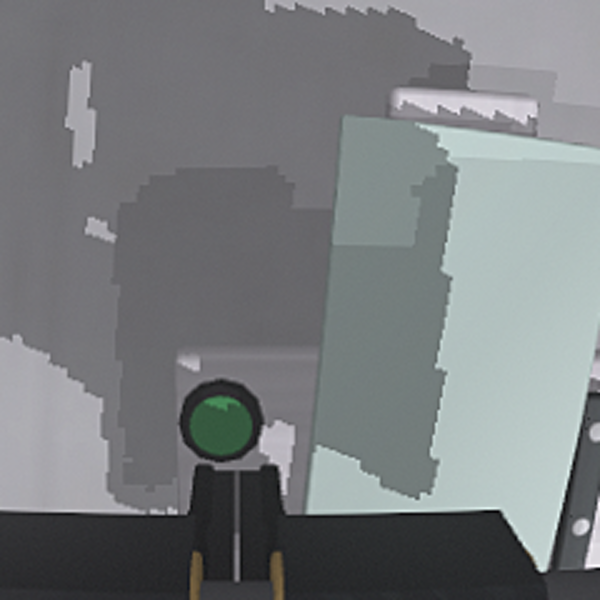

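The finger is about 6 mm short of the plate's edge; the finger's right side is at column 280 and the plate edge at 305. I'll advance.

send_rows(moves=[[[0,0,0],[0,0.002,-0.001],-1],[[0,0,0],[0,0.002,0],-1],[[0,0,0],[0,0.0015,0],-1],[[0,0,0],[0,0.0008,0],-1],[[0,0,0],[0,0.0007,0],-1],[[0,0,0],[0,0,0],-1],[[0,0,0],[0,0,0],-1],[[0,0,0],[0,0,0],-1]])

```text
t: 32.5
tool_pos: [0.6806, 0.1848, 0.0321]
tcp_rot: [0.183, -3.136, 0.0]
ft_force: [-0.3, 1.7, -0.5]
width: 0.0002
finger_force: 0.0
```

send_rows(moves=[[[0,0,0],[0,0.0004,0],-1],[[0,0,0],[0,0.0004,0],-1],[[0,0,0],[0,0.0004,0],-1],[[0,0,0],[0,0.0003,0],-1],[[0,0,0],[0,0,0],-1],[[0,0,0],[0,0,0],-1],[[0,0,0],[0,0,0],-1],[[0,0,0],[0,0,0],-1]])

```text
t: 33.5
tool_pos: [0.6805, 0.1855, 0.032]
tcp_rot: [-0.182, 3.136, -0.001]
ft_force: [1.0, -5.4, 1.1]
width: 0.0004
finger_force: 2.6
```

send_rows(moves=[[[0,0,0],[0,-0.003,0],-1],[[0,0,0],[0,0,-0.05],-1],[[0,0,0],[0.05,0.021,0],-1],[[0,0,0],[0.052,0.0216,0],-1],[[0,0,0],[0,0,0.035],-1],[[0,0,0],[0,0,0.0115],-1],[[0,0,0],[0,0,0.003],-1],[[0,0,0],[0,0,0],-1]])

```text
t: 34.5
tool_pos: [0.5754, 0.2136, 0.033]
tcp_rot: [-0.182, 3.136, -0.0]
ft_force: [0.0, 0.2, 0.0]
width: 0.0002
finger_force: 0.0
```

send_rows(moves=[[[0,0,0],[-0.002,0,0],-1],[[0,0,0],[-0.002,0,0],-1],[[0,0,0],[-0.0015,0,0],-1],[[0,0,0],[-0.001,0,0],-1],[[0,0,0],[-0.001,0,0],-1],[[0,0,0],[0,0,0],-1],[[0,0,0],[0,0,0],-1],[[0,0,0],[0,0,0],-1]])

```text
t: 35.5
tool_pos: [0.5819, 0.2147, 0.0326]
tcp_rot: [0.183, -3.136, 0.0]
ft_force: [0.3, 0.4, 0.3]
width: 0.0003
finger_force: 0.0
```

send_rows(moves=[[[0,0,0],[-0.001,0,0],-1],[[0,0,0],[-0.0005,0,0],-1],[[0,0,0],[-0.0005,0,0],-1],[[0,0,0],[-0.0005,0,0],-1],[[0,0,0],[-0.0003,0,0],-1],[[0,0,0],[0,0,0],-1],[[0,0,0],[0,0,0],-1],[[0,0,0],[0,0,0],-1]])

```text
t: 36.5
tool_pos: [0.5839, 0.215, 0.0322]
tcp_rot: [0.184, -3.135, 0.0]
ft_force: [-5.5, -0.3, 0.7]
width: -0.0001
finger_force: 2.6
```

send_rows(moves=[[[0,0,0],[0.004,0,0],-1],[[0,0,0],[0,0,-0.06],-1],[[0,0,0],[-0.02,0,-0.055],-1],[[0,0,0],[-0.04,0,-0.045],-1],[[0,0,0],[-0.036,0,0],-1],[[0,0,0],[0,0,0],-1],[[0,0,0],[0,0,0],-1],[[0,0,0],[0,0,0],-1]])

```text
t: 37.5
tool_pos: [0.6754, 0.2259, 0.1926]
tcp_rot: [0.184, -3.136, -0.0]
ft_force: [0.5, -0.3, 0.5]
width: 0.0003
finger_force: 0.0
```

Run:
```python
from h import *; from station import bot
import pickle
s=bot.sense();p=bot.snapshot("wrist");print(s["t"],s["tool_pos"],s["tcp_rot"],s["ft_force"])
pickle.dump((p,s),open("w9.pkl","wb"))
c=p["image"][80:220,200:350,::-1];cv2.imwrite("pics/w9.png",cv2.resize(c,None,fx=4,fy=4,interpolation=cv2.INTER_CUBIC))
```

```text
37.5 [0.67541041 0.22585877 0.19259513] [ 1.83760741e-01 -3.13604264e+00 -3.67377023e-04] [ 0.47492418 -0.2501328   0.47820272]
```

View pics/w9.png

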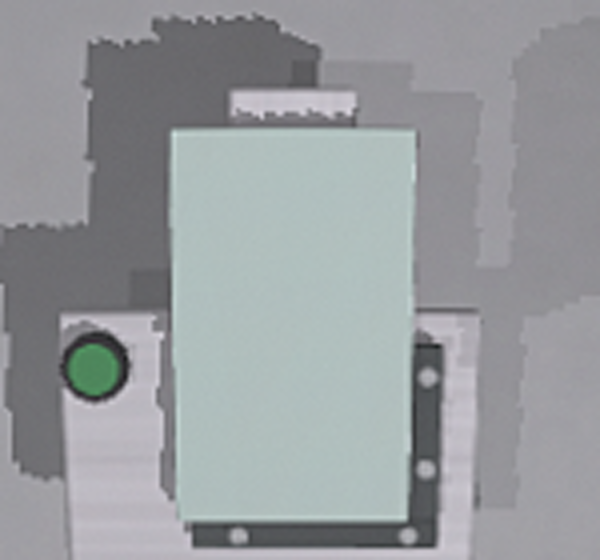

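The plate now sits square in the corner: its right edge lies along the long bar at columns 408–415, and its far edge along the short bar at row 521. The arm is clear, so I'll hand in.

```bash
python3 -c "
from station import bot
print(bot.sign_off())"
```

```text
the job is handed in; nothing more can be done
None
```

The top glass plate is out of the magazine and lies flat on the levelling table, snug against both bars of the stop and released. It first settled about 4° off and I nudged it square with closed fingertips. I handed in at about 37.5 s without a final check of the bystanders or the remaining plates.

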